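Scrub out a measuring cylinder in its hold-down bracket

TASK

Slide the glass measuring cylinder into the aluminium bracket, its square foot under both lips and fully home against the back stop, so that the brush cannot pull it up. Then stand the bottle brush bristles-down on the bottom of the cylinder, let go of it, take it again by the top end of its handle and scrub the cylinder with three full strokes, each at least half its depth up, with the bristle tip still inside, and down again to the bottom. Finally draw the brush out and stand it bristles-down in the glass beaker to dry, leaving the cylinder home in the bracket and everything else where it is.

Things in the scene. Friction and masses are not known exactly. Their poses are not given: they have to be found in the camera images.
- cylinder: low-form glass measuring cylinder, loose, standing upright on the desk: round clear tube of 51 mm outside and 44 mm inside diameter on a grey square foot 80 x 80 x 9 mm, 112 mm high in all, open on top, inner floor 12 mm above the desk, 0.18 kg. Origin at the centre of the foot's underside, z up the tube, x and y along the sides of the foot (the foot is the same every quarter turn).
- bracket: low aluminium hold-down bracket fixed to the desk, U-shaped from above, open on its -x side; the desk is its floor. Origin on the desk where the centre of the cylinder's foot is when home; x points from the mouth to the back stop (face at x = +40 mm, 22 mm high). The rails are 84 mm apart for the 80 mm foot; 10 mm lips overhang the foot on both sides: underside 11.7 mm, top 15.7 mm above the desk.
- bracket_mouth (a point): middle of the bracket's mouth on the desk, where rails and lips begin, 49 mm in front of the bracket's origin; x as the bracket's. In front of it the lips turn up for 15 mm (to 21 mm high) and two guides 11 mm high flare outwards over 30 mm, from 84 to about 116 mm apart.
- brush: bottle brush, 175 mm, 0.09 kg: tan bristles 47 mm in diameter, 64 mm long, round ends; then a 6 mm wire stem; then a pale wooden handle, 17 mm in diameter, from 95 to 175 mm. Origin at the bristle tip, z towards the handle's end. Lies on its rest, handle up and towards the robot, 30 degrees from level; lifts straight off. Its springy bristles rub in the cylinder's bore (about 3 N), so it stands there by itself.
- brush_end (a point): centre of the end face of the brush's handle, 175 mm along the brush from the bristle tip. In the cylinder or the beaker the brush may lean a few degrees.
- brush_rest: white plastic sloping brush rest fixed to the desk, 98 x 56 mm, 61 mm high: small tray for the bristles at its +x end and a forked post for the stem. Origin on the desk at its middle. The brush's handle overhangs its -x end by about 55 mm; the middle of the handle is about 80 mm above the desk.
- beaker: empty glass beaker, loose, upright, 57 mm diameter, 66 mm high, about 48 mm free bore, inner floor 2 mm above the desk, 0.1 kg. Origin at the centre of its underside, z up.
- petri_dish: clear flat dish, 55 mm diameter, 14 mm high; bystander. Origin under its centre.
- syringe: white plastic syringe lying on the desk, 105 mm long; bystander. Origin under its centre.
- cuvette_block: black block with four slots, 34 x 80 x 27 mm; bystander. Origin under its centre.
- pen_1: black pen lying on the desk, 145 mm long; bystander. Origin under its centre.
There are look-alikes about, which are no part of the job. Leave any orange look-alike of the cylinder alone.

How it is judged:
On the way, in this order (a step that is already met when the one before it is completed fails the run):
1. the cylinder stands home in the bracket: within 4 mm of the back stop, under both lips (x of cylinder in the frame of bracket between -0.004 and 0.004 m and y of cylinder in the frame of bracket between -0.005 and 0.005 m and height (world z) of cylinder below 0.004 m and angle between cylinder's own z axis and vertical below 0.06 rad), for 0.2 s.
2. the brush stands upright in the cylinder, bristle tip within 12 mm of its inner floor, and is let go (horizontal distance between brush and cylinder below 0.015 m and angle between brush's own z axis and vertical below 0.25 rad and z of brush in the frame of cylinder below 0.024 m and contact force between the fingers and brush below 0.05 N), for 0.2 s.
3. first stroke up: held within 45 mm of the handle's end, bristle tip at least 40 mm above the inner floor and still inside (horizontal distance between brush and cylinder below 0.015 m and angle between brush's own z axis and vertical below 0.25 rad and distance between the grasp point and brush_end below 0.045 m and contact force between the fingers and brush above 0.5 N and z of brush in the frame of cylinder between 0.052 and 0.1 m).
4. first stroke down: still held there, bristle tip within 12 mm of the inner floor (horizontal distance between brush and cylinder below 0.015 m and angle between brush's own z axis and vertical below 0.25 rad and distance between the grasp point and brush_end below 0.045 m and contact force between the fingers and brush above 0.5 N and z of brush in the frame of cylinder below 0.024 m).
5. second stroke up: held within 45 mm of the handle's end, bristle tip at least 40 mm above the inner floor and still inside (all of step 3).
6. second stroke down: still held there, bristle tip within 12 mm of the inner floor (all of step 4).
7. third stroke up: held within 45 mm of the handle's end, bristle tip at least 40 mm above the inner floor and still inside (all of step 5).
8. third stroke down: still held there, bristle tip within 12 mm of the inner floor (all of step 6).
At the end, for the whole second after the job is handed in: The brush stands released and at rest bristles-down in the upright beaker, its tip within 13 mm of the beaker's floor; the cylinder stands upright in the bracket, within 4 mm of the back stop and under both lips (all of step 1 and horizontal distance between brush and beaker below 0.02 m and z of brush in the frame of beaker below 0.015 m and angle between brush's own z axis and vertical below 0.4 rad and angle between beaker's own z axis and vertical below 0.06 rad and height (world z) of beaker below 0.005 m and linear speed of each of brush, cylinder below 0.02 m/s); the robot touches nothing.
It fails at once if the petri dish, syringe, cuvette block or pen is moved by more than 30 mm (distance of any of petri_dish, syringe, cuvette_block, pen_1 from where it was at the start of the episode above 0.03 m).
It fails at once if the beaker is moved by more than 60 mm (distance of beaker from where it was at the start of the episode above 0.06 m).
It fails at once if the cylinder or the beaker is tipped by more than 0.4 rad (angle between any of cylinder, beaker's own z axis and vertical above 0.4 rad).
It also fails if it takes over 72 s, if anything falls off the work surface, if the arm or the gripper's body presses on something with over 40 N, if the wrist force passes 120 N, or if a joint passes its speed limit or range.

ROBOT

A 7-joint arm with a two-finger parallel gripper is mounted at the origin on a cart in front of the work surface, level with it; the furniture and walls round the work are solid. World frame = base frame: x ahead of the robot, y to its left, z up, the work surface at z = 0. Lengths are in m, angles in rad, forces in N, time in s.
With the tool pointing down it reaches from about 0.4 to 0.9 m from the base axis. Payload 5.6 kg.
Tool frame: the origin (TCP) lies between the finger pads; the fingertips stand robot.tip_reach ahead of it and the grasp point (between the pads) lies 6 mm ahead of it (robot.tip_reach is the distance from the TCP to the fingertips, in m); z points along the fingers, y is the line along which they close (so a half turn about z gives the same grasp; the last joint's range is limited). The gripper opens to 92 mm and grips with 3 to 60 N. Pads are 20 mm wide; open, the fingers measure 128 mm over their backs; the gripper's body (75 mm by 189 mm) begins 69 mm behind the grasp point.
Start: joints at [-1.345, 0.468, -0.012, 1.603, 0.006, 1.071, -0.056], TCP at [0.173, 0.627, 0.24] pointing down, gripper open.
Joint ranges: [-2.53, 2.53], [-0.31, 2.02], [-1.57, 1.55], [0.28, 2.44], [-1.29, 4.43], [0.15, 1.84], [-2.92, 2.92]. Speed limits (rad/s): [2.57, 2.57, 3.14, 3.14, 3.14, 3.14, 3.14].

INTERFACE

Orientations are given as a 3x3 rotation matrix whose columns are the frame's x, y, z axes.
In Python, from bench import robot gives the robot as it stands. Calls block until the motion is done:
- robot.reach(position, orientation): joint-space move of the TCP to a pose.
- robot.servo_line(position, frame=None, max_speed=0.15, max_force=None): straight line of the TCP; frame=None keeps the orientation; max_speed is the mean speed in m/s. With max_force (N) it stops when the force on the tool has changed by that much, and returns True; else False.
- robot.set_joints(angles): joint-space move.
- robot.open() and robot.close(): open the fingers fully, or close them until they stop; the grip force is fixed at half the most.
- robot.dwell(seconds).
- robot.inverse_kinematics(position, orientation): joint angles nearest the present ones, or None.
- robot.camera(name): name is "side" or "top"; returns a dict with "img" (400x640x3 uint8, red, green, blue), "fovy" (degrees; the focal length in pixels is half the picture's height over the tangent of half this angle, whatever the lens; pixels are square), "cx", "cy" (the principal point, pixels), "D" ([k1, k2, p1, p2, k3] as OpenCV has them; the pictures are not rectified), "R" (3x3) and "t" (3): a world point X has camera coordinates R X + t. Camera axes: x right, y down, z forward; pixel columns grow to the right and rows downward; lengths in m; the calibration is good to about 2 mm. A picture is of the moment at which its call begins. There is no depth.
A pose or a line that the arm cannot do raises robot.MotionError and nothing moves.
- robot.close_job(): hands the job in; it is judged then, once.
Trained networks look in the newest picture that a camera, given by its name, has taken for a name from the list of things; names that differ only in an ending like _2 or _b are one class to them, and where a whole thing is asked for, a point or a joint stands for the part that bears it (a point fixed in the world has none). Each returns a list of dicts, best first, with "conf" (0 to 1); they miss things now and then, are a little off and sometimes report something else, mostly with a low value. They report only what shows in the picture. A call takes as long as a camera call. They do not tell look-alikes from the thing itself.
- robot.outline_of(camera, target): "pixels" (400x640 bool, what is visible of it) and "rect" ([centre column, centre row, width, height] in pixels, round what is visible of it).
Readings, each from a call of its own:
- robot.read_t(): time.
- robot.read_joints(): joint angles.
- robot.read_joint_velocities(): joint speeds.
- robot.read_joint_torque(): joint torques, N m.
- robot.read_ee_pos(): TCP position.
- robot.read_ee_rot(): TCP orientation.
- robot.read_ft_force(): force on the tool from outside, world axes, zero at the start.
- robot.read_wrist_torque(): the same for the moment, N m.
- robot.read_opening(): opening from 0.0 (shut) to 1.0 (fully open).
- robot.read_gripper_force(): force on a finger pad.
Only numpy, scipy, OpenCV 4.12 (cv2) and the standard library are available. Lean on these libraries where they do the work, as an engineer would, in place of code of your own. Each camera call takes 0.05 s, during which the arm holds its last target. There are 200 camera calls.

## Working session

There is one attempt and no reset: what is moved stays moved. The work goes in short steps, each a Python script; the robot and the scene stay as the last script left them, time stands still between calls to the robot, and variables do not carry over. Pictures are saved under pics/ and viewed, at most 10 in all, crops included, and the job is handed in when it is done.

```bash
ls; mkdir -p pics
cat > h.py <<'E'
import numpy as np, cv2
from bench import robot
def K(c):
    f=200/np.tan(np.radians(c["fovy"])/2); return np.array([[f,0,c["cx"]],[0,f,c["cy"]],[0,0,1.]])
def ray(c,px):
    u=cv2.undistortPoints(np.array(px,float).reshape(-1,1,2),K(c),np.array(c["D"],float)).reshape(-1,2)
    d=np.c_[u,np.ones(len(u))]@np.array(c["R"]); o=-np.array(c["R"]).T@np.array(c["t"]); return o,d
def onz(c,px,z=0.):
    o,d=ray(c,px); return o+d*((z-o[2])/d[:,2])[:,None]
def proj(c,X):
    rv=cv2.Rodrigues(np.array(c["R"],float))[0]
    return cv2.projectPoints(np.array(X,float).reshape(-1,1,3),rv,np.array(c["t"],float),K(c),np.array(c["D"],float))[0].reshape(-1,2)
def down(yaw):
    # tool z down, tool y (closing) at angle yaw in world xy
    y=np.array([np.cos(yaw),np.sin(yaw),0]); z=np.array([0,0,-1.]); return np.c_[np.cross(y,z),y,z]
E
python3 - <<'E'
from h import *
ims=[]
for n in("side","top"):
    c=robot.camera(n); cv2.imwrite(f"pics/{n}0.png",cv2.resize(c["img"][:,:,::-1],(800,500)))
    print(n,c["fovy"],c["cx"],c["cy"],c["D"],"pos",-np.array(c["R"]).T@c["t"],np.array(c["R"])[2])
    for t in["cylinder","bracket","brush","brush_rest","beaker","petri_dish","syringe","cuvette_block","pen_1"]:
        for o in robot.outline_of(n,t):
            r=np.array(o["rect"]); print(t,round(o["conf"],2),r.round(),onz(c,[r[:2]])[0].round(3))
print(robot.tip_reach,robot.read_t(),robot.read_ee_rot())
E
```

```text
pics
side 54.17465108859629 315.42893009581314 199.02497994513448 [-0.02290988  0.          0.          0.          0.        ] pos [ 0.08697509 -0.60875284  0.69753043] [ 0.4262202   0.71427511 -0.55511027]
cylinder 0.59 [292. 309.  49.  64.] [ 0.351 -0.073  0.   ]
cylinder 0.57 [312. 260.  44.  60.] [0.47  0.045 0.   ]
cylinder 0.56 [243. 228.  35.  55.] [ 0.363  0.258 -0.   ]
bracket 0.92 [349. 233.  51.  38.] [0.619 0.093 0.   ]
brush 0.53 [268. 193.  45.  18.] [0.506 0.396 0.   ]
brush_rest 0.87 [281. 199.  35.  20.] [0.524 0.341 0.   ]
beaker 0.67 [398. 276.  29.  37.] [ 0.629 -0.112  0.   ]
petri_dish 0.57 [269. 190.  43.  18.] [0.515 0.411 0.   ]
petri_dish 0.56 [355. 197.  15.  14.] [0.742 0.239 0.   ]
syringe 0.61 [292. 170.  18.   7.] [0.642 0.493 0.   ]
cuvette_block 0.61 [322. 187.  29.  16.] [0.681 0.341 0.   ]
cuvette_block 0.42 [271. 193.  49.  21.] [0.513 0.391 0.   ]
pen_1 0.44 [270. 189.  44.  19.] [0.518 0.412 0.   ]
top 57.63579642091693 320.4536550190159 204.17091468206388 [0.02832914 0.         0.         0.         0.        ] pos [0.48216746 0.1478428  0.9492
[... 298 characters left out ...]
 57.  56.] [0.619 0.106 0.   ]
brush 0.62 [258. 238.  19.  62.] [0.485 0.336 0.   ]
brush_rest 0.57 [260. 226.  20.  45.] [0.517 0.332 0.   ]
beaker 0.77 [444. 196.  24.  26.] [ 0.602 -0.148  0.   ]
beaker 0.54 [387. 254.  40.  32.] [0.448 0.002 0.   ]
petri_dish 0.6 [300. 143.  29.  19.] [0.74  0.232 0.   ]
petri_dish 0.33 [260. 238.  22.  63.] [0.485 0.33  0.   ]
syringe 0.73 [203. 180.  38.  16.] [0.637 0.487 0.   ]
cuvette_block 0.95 [265. 170.  30.  24.] [0.665 0.323 0.   ]
pen_1 0.48 [357. 140.  40.   5.] [0.748 0.08  0.   ]
0.025 1.0 [[-9.64074538e-01  2.65631851e-01  6.47650423e-05]
 [ 2.65631851e-01  9.64074540e-01 -5.15696510e-06]
 [-6.38081826e-05  1.22319593e-05 -9.99999998e-01]]
```

Run:
```python
from h import *
for n,(x,y,w,h),k in(("side",(225,150,200,200),3),("top",(190,120,280,200),2.85)):
    c=robot.camera(n); cv2.imwrite(f"pics/{n}1.png",cv2.resize(c["img"][y:y+h,x:x+w,::-1],None,fx=k,fy=k,interpolation=2))
```

```text
(no output)
```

View pics/side1.png

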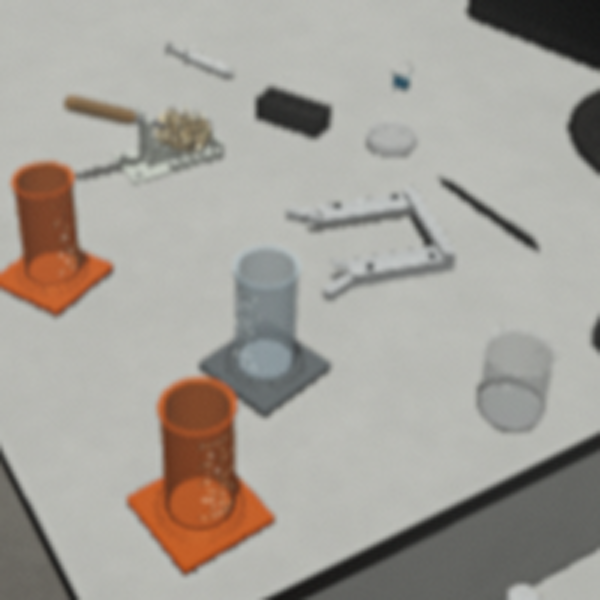

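View pics/top1.png

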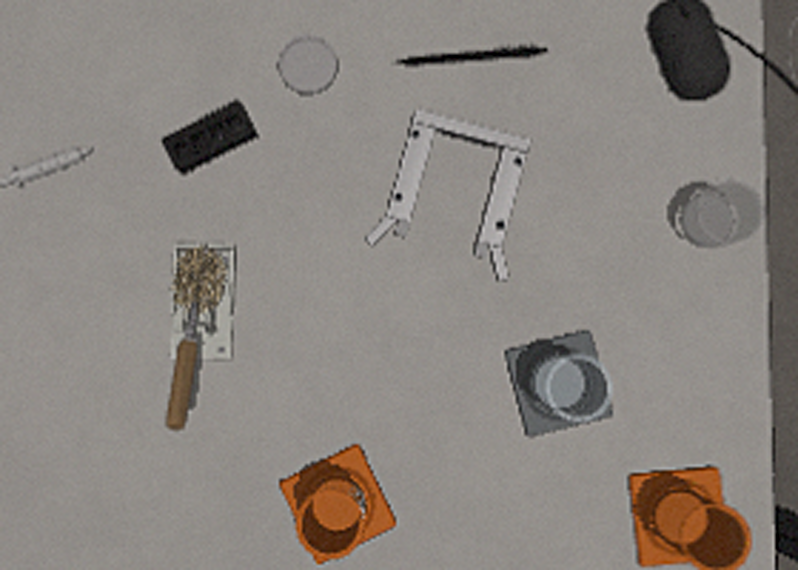

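The top crop shows the clear grey cylinder at (560,383), the bracket at (460,185) with its mouth facing the robot, the brush on its rest at (190,330), and the beaker at (705,215). The two orange cylinders are decoys. I'll fit known-shape silhouettes to the masks in both cameras.

```bash
cat > fit.py <<'E'
from h import *
from scipy.optimize import minimize
def circ(r,z,n=24): a=np.linspace(0,2*np.pi,n,False); return np.c_[r*np.cos(a),r*np.sin(a),0*a+z]
def box(x0,x1,y0,y1,z0,z1): return np.array([[x,y,z] for x in(x0,x1) for y in(y0,y1) for z in(z0,z1)])
def cyl(r0,z0,r1,z1): return np.r_[circ(r0,z0),circ(r1,z1)]
def Rz(a): c,s=np.cos(a),np.sin(a); return np.array([[c,-s,0],[s,c,0],[0,0,1]])
CYL=[box(-.04,.04,-.04,.04,0,.009),cyl(.0255,0,.0255,.112)]
BEAK=[cyl(.0285,0,.0285,.066)]
def bracket(w,t):
    P=[box(.04,.04+t,-w,w,0,.022)]
    for s in(1,-1):
        P+=[box(-.049,.04+t,s*.032,s*w,.0117,.0157),box(-.049,.04+t,s*.042,s*w,0,.0157)]
        P+=[np.array([[-.049,s*.042,z],[-.079,s*.058,z],[-.079,s*.062,z],[-.049,s*.046,z]]) for z in(0,.011)]
        P[-2:]=[np.r_[P[-2],P[-1]]]
        P+=[np.array([[-.049,s*.032,.0157],[-.049,s*.046,.0157],[-.064,s*.032,.021],[-.064,s*.046,.021]])]
    return P
Rt=lambda yaw,tilt: Rz(yaw)@np.array([[-np.cos(0),0,0],[0,1,0],[0,0,1]])
def brush(): return [cyl(.019,0,.0235,.01),cyl(.0235,.01,.0235,.054),cyl(.0235,.054,.015,.064),cyl(.003,.06,.003,.1),cyl(.0085,.095,.0085,.175)]
def render(c,parts,R,p,S=4):
    m=np.zeros((400*S,640*S),np.uint8)
    for P in parts:
        q=proj(c,P@R.T+p); q=cv2.convexHull(np.float32(q))
        cv2.fillPoly(m,[np.int32(np.round(((q+.5)*S-.5)*16))],255,shift=4)
    return cv2.resize(m,(640,400),interpolation=cv2.INTER_AREA)/255.
def fit(views,model,x0,step):
    # model(x)->parts,R,p ; views: list of (cam,mask)
    def L(x): 
        P,R,p=model(x); return sum(((cv2.GaussianBlur(render(c,P,R,p)-m,(0,0),1.))**2).sum()/m.sum() for c,m in views)
    x0=np.array(x0,float); best=None
    for s in(1,-1):
        sim=np.vstack([x0]+[x0+s*np.eye(len(x0))[i]*step[i] for i in range(len(x0))])
        r=minimize(L,x0,method="Nelder-Mead",options=dict(initial_simplex=sim,xatol=1e-4,fatol=1e-4,maxiter=300))
        if best is None or r.fun<best.fun: best=r
    return best
def get(n,t,near=None):
    c=robot.camera(n); os=robot.outline_of(n,t)
    if near is not None: os=sorted(os,key=lambda o:np.hypot(*(np.array(o["rect"][:2])-near)))
    return c,os[0]["pixels"].astype(float)
E
cat > m1.py <<'E'
from fit import *
def pl(parts): return lambda x:(parts,Rz(x[2]),np.array([x[0],x[1],0]))
res={}
def both(name,a,b): return [get("side",name,a),get("top",name,b)]
V=both("cylinder",(312,260),(387,254))
for vv,l in((V,"both"),(V[:1],"side"),(V[1:],"top")):
    r=fit(vv,pl(CYL),[.46,.01,.2],[.02,.02,.15]); print("cyl",l,r.x.round(4),round(r.fun,3))
V=both("bracket",(349,233),(347,188))
for vv,l in((V,"both"),(V[:1],"side"),(V[1:],"top")):
    r=fit(vv,lambda x:(bracket(x[3],x[4]),Rz(x[2]),np.array([x[0],x[1],0])),[.62,.1,-.28,.05,.008],[.015,.015,.1,.004,.004]); print("bracket",l,r.x.round(4),round(r.fun,3))
V=both("beaker",(398,276),(444,196))
for vv,l in((V,"both"),(V[:1],"side"),(V[1:],"top")):
    r=fit(vv,lambda x:(BEAK,np.eye(3),np.array([x[0],x[1],0])),[.61,-.13],[.02,.02]); print("beaker",l,r.x.round(4),round(r.fun,3))
V=both("brush",(268,193),(258,238))
def bm(x):
    a=x[3]; cz=np.cos(x[2]); sz=np.sin(x[2]); ax=np.array([cz*np.cos(a),sz*np.cos(a),np.sin(a)])
    u=np.cross([0,0,1],ax);u/=np.linalg.norm(u)
    R=np.c_[u,np.cross(ax,u),ax]; h=np.array([x[0],x[1],x[4]])  # handle middle
    return brush(),R,h-ax*.135
for vv,l in((V,"both"),(V[1:],"top")):
    x0=[.44,.335,np.pi+.1,np.radians(30),.08]; 
    m=bm if l=="both" else (lambda x:bm([*x,np.radians(30),.08]))
    k=5 if l=="both" else 3
    r=fit(vv,m,x0[:k],[.02,.02,.2,.05,.005][:k]); print("brush",l,r.x.round(4),round(r.fun,3))
V=both("brush_rest",(281,199),(260,226))
r=fit(V[1:],pl([box(-.049,.049,-.028,.028,0,.01)]),[.517,.332,0],[.02,.02,.1]); print("rest",r.x.round(4),round(r.fun,3))
E
python3 m1.py
```

```text
cyl both [0.4492 0.0053 0.2706] 0.025
cyl side [0.4498 0.0052 0.2462] 0.014
cyl top [0.4483 0.0051 0.2628] 0.01
bracket both [ 0.6327  0.0961 -0.249   0.0527  0.0097] 0.098
bracket side [ 0.6335  0.0931 -0.2466  0.0506  0.0047] 0.017
bracket top [ 0.6341  0.0968 -0.2607  0.0533  0.009 ] 0.041
beaker both [ 0.5987 -0.1321] 0.071
beaker side [ 0.6007 -0.1307] 0.047
beaker top [ 0.5981 -0.1326] 0.017
brush both [0.4474 0.3305 3.1393 0.5374 0.0761] 0.28
brush top [0.4463 0.3303 3.1194] 0.158
rest [ 0.5131  0.3257 -0.0732] 1.081
```

```bash
cat > ov.py <<'E'
from fit import *
def edges(c,im,parts,R,p,k,off):
    for P in parts:
        q=cv2.convexHull(np.float32(proj(c,P@R.T+p))).reshape(-1,2); q=(q-off+.5)*k-.5
        cv2.polylines(im,[np.int32(q*16)],True,(0,0,255),1,cv2.LINE_AA,shift=4)
def tile(n,ctr,items,w=66,h=50,k=6):
    c=robot.camera(n); x,y=int(ctr[0]-w/2),int(ctr[1]-h/2)
    im=cv2.resize(np.ascontiguousarray(c["img"][y:y+h,x:x+w,::-1]),None,fx=k,fy=k,interpolation=2)
    for P,R,p in items: edges(c,im,P,R,p,k,np.array([x,y]))
    return im
def brushpose(mid,yaw,a):
    ax=np.array([np.cos(yaw)*np.cos(a),np.sin(yaw)*np.cos(a),np.sin(a)]); u=np.cross([0,0,1],ax);u/=np.linalg.norm(u)
    return np.c_[u,np.cross(ax,u),ax],np.array(mid)-ax*.135
E
python3 - <<'E'
from ov import *
B=(bracket(.0527,.009),Rz(-.255),np.array([.634,.096,0]))
H=(brush(),*brushpose([.4465,.3303,.08],3.12,np.radians(30)))
im=np.vstack([np.hstack([tile("side",(349,233),[B]),tile("top",(347,190),[B])]),np.hstack([tile("side",(275,193),[H]),tile("top",(258,240),[H],h=70,k=6)[:300*70//70][:300]])])
cv2.imwrite("pics/ov1.png",im)
for al in(0,15,30,45,60):
  a=np.radians(al); f=3.12+np.pi  # forward dir
  for cl in(1,-1):
    d=np.array([np.cos(f),np.sin(f),0]); z=d*np.sin(a)+np.array([0,0,-np.cos(a)]); y=cl*np.array([-d[1],d[0],0])
    R=np.c_[np.cross(y,z),y,z]; g=np.array([.4465,.3303,.08])+.015*brushpose([0]*3,3.12,np.radians(30))[0][:,2]
    q=robot.inverse_kinematics(list(g-z*.006),R)
    q2=robot.inverse_kinematics(list(g-z*.15),R)
    out=[]
    for psi in np.arange(0,360,30):
        p=np.radians(psi); d2=np.array([np.cos(p),np.sin(p),0]); b=np.radians(60-al)
        z2=d2*np.sin(b)*-1+np.array([0,0,-np.cos(b)]); y2=cl*np.array([-d2[1],d2[0],0])
        r=robot.inverse_kinematics([.634,.096,.30],np.c_[np.cross(y2,z2),y2,z2])
        if r is not None: out.append(psi)
    print(al,cl,None if q is None else np.round(q,2),q2 is not None,out)
E
```

```text
0 1 [-0.74  0.49  0.04  1.97 -0.03  0.68  0.86] True [np.int64(90), np.int64(120), np.int64(150), np.int64(180), np.int64(210), np.int64(240), np.int64(270), np.int64(300)]
0 -1 [-1.19  0.55  0.61  2.   -0.47  0.73 -1.89] True [np.int64(90), np.int64(120), np.int64(150), np.int64(180), np.int64(210), np.int64(240), np.int64(270), np.int64(300)]
15 1 [-0.95  0.43  0.16  2.12  0.31  0.43  0.46] True [np.int64(60), np.int64(90), np.int64(120), np.int64(150), np.int64(180), np.int64(210), np.int64(240), np.int64(270), np.int64(300)]
15 -1 [-1.36  0.5   0.66  2.15 -0.28  0.42 -2.14] True [np.int64(60), np.int64(90), np.int64(120), np.int64(150), np.int64(180), np.int64(210), np.int64(240), np.int64(270), np.int64(300)]
30 1 [-1.35  0.47  0.47  2.26  0.98  0.27 -0.34] True [np.int64(0), np.int64(30), np.int64(60), np.int64(90), np.int64(120), np.int64(150), np.int64(180), np.int64(210), np.int64(240), np.int64(270), np.int64(300), np.int64(330)]
30 -1 [-1.81  0.73  1.1   2.28 -1.03  0.25 -1.56] True [np.int64(0), np.int64(30), np.int64(60), np.int64(90), np.int64(120), np.int64(150), np.in
[... 308 characters left out ...]
(330)]
45 -1 [-1.77  0.69  0.83  2.37  1.89  0.24  1.68] True [np.int64(0), np.int64(30), np.int64(60), np.int64(90), np.int64(120), np.int64(150), np.int64(180), np.int64(210), np.int64(240), np.int64(270), np.int64(300), np.int64(330)]
60 1 [-1.65  0.75  0.51  2.39  1.88  0.7  -1.62] False [np.int64(0), np.int64(30), np.int64(60), np.int64(90), np.int64(120), np.int64(150), np.int64(180), np.int64(210), np.int64(240), np.int64(270), np.int64(300), np.int64(330)]
60 -1 [-1.39  0.69  0.21  2.38  1.86  0.89  1.62] False [np.int64(0), np.int64(30), np.int64(60), np.int64(90), np.int64(120), np.int64(150), np.int64(180), np.int64(210), np.int64(240), np.int64(270), np.int64(300), np.int64(330)]
```

View pics/ov1.png

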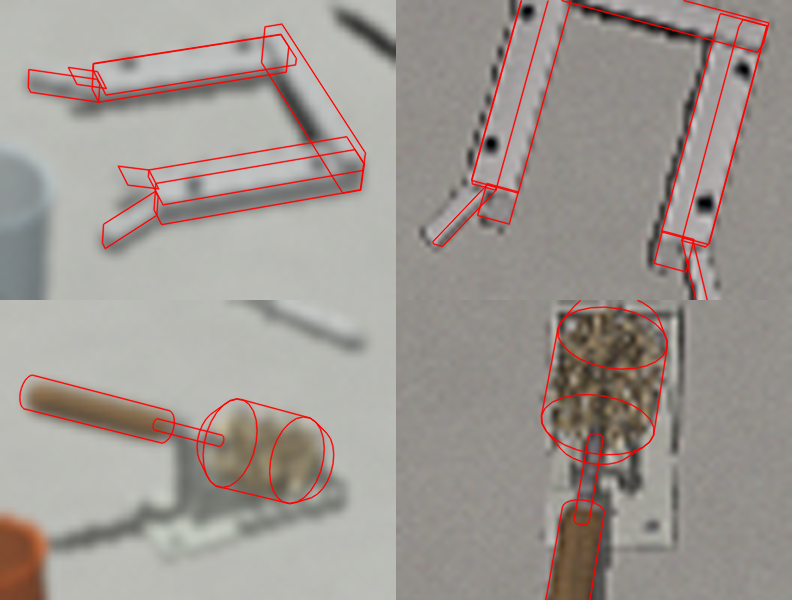

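The bracket overlay agrees with both views to about 2 mm, and the brush overlay fits. I'll move the cylinder now.

```bash
python3 - <<'E'
from h import *
P=lambda *a:print(*[np.round(x,4) for x in a])
byaw=-.255; bo=np.array([.634,.096,0]); bx=np.array([np.cos(byaw),np.sin(byaw),0])
c=np.array([.449,.0053,0]); h=np.array([0,0,.058])
R1=down(.262+np.pi/2); R2=down(byaw+np.pi/2)
robot.reach(list(c+[0,0,.20]),R1)
P(robot.servo_line(list(c+h),max_speed=.15,max_force=10),robot.read_ee_pos())
robot.close(); P(robot.read_opening(),robot.read_gripper_force())
robot.servo_line(list(c+h+[0,0,.008]),max_speed=.1)
pre=bo-bx*.125
robot.servo_line(list(pre+h+[0,0,.008]),R2,max_speed=.12)
P(robot.servo_line(list(pre+h+[0,0,.0008]),max_speed=.05,max_force=6),robot.read_ee_pos(),robot.read_ft_force(),robot.read_t())
E
python3 - <<'E'
from fit import *
for n,c0 in(("side",(330,245)),("top",(360,225))):
    v=[get(n,"cylinder",c0)]
    r=fit(v,lambda x:(CYL,Rz(x[2]),np.array([x[0],x[1],0])),[.513,.128,-.25],[.01,.01,.1]); print(n,r.x.round(4),round(r.fun,3))
E
```

```text
side [0.4447 0.0019 1.5033] 0.152
top [ 0.5212  0.1304 -0.3471] 3.864Traceback (most recent call last):
  File "<stdin>", line 7, in <module>
  File "<stdin>", line 2, in <lambda>
    return _wrapfunc(a, 'round', decimals=decimals, out=out)
    return _wrapit(obj, method, *args, **kwds)
    result = getattr(arr, method)(*args, **kwds)
numpy._core._exceptions._UFuncOutputCastingError: Cannot cast ufunc 'multiply' output from dtype('float64') to dtype('bool') with casting rule 'same_kind'
```

Just a printing bug; the arm is at the grasp pose. I'll continue from there.

```bash
cat >> h.py <<'E'
P=lambda *a:print(*[x if isinstance(x,(bool,str,np.bool_)) else np.round(x,4) for x in a])
E
python3 - <<'E'
from h import *
byaw=-.255; bo=np.array([.634,.096,0]); bx=np.array([np.cos(byaw),np.sin(byaw),0])
c=np.array([.449,.0053,0]); h=np.array([0,0,.058])
R2=down(byaw+np.pi/2); P(robot.read_ee_pos(),robot.read_t())
robot.close(); P(robot.read_opening(),robot.read_gripper_force())
robot.servo_line(list(c+h+[0,0,.008]),max_speed=.1)
pre=bo-bx*.125
robot.servo_line(list(pre+h+[0,0,.008]),R2,max_speed=.12)
P(robot.servo_line(list(pre+h+[0,0,.0008]),max_speed=.05,max_force=6),robot.read_ee_pos(),robot.read_ft_force(),robot.read_t())
from ov import *
C=(CYL,Rz(byaw),pre); B=(bracket(.0527,.009),Rz(byaw),bo)
cv2.imwrite("pics/ov2.png",np.hstack([tile("side",(330,240),[C,B],w=66,h=80,k=6),tile("top",(355,210),[C,B],w=66,h=80)]))
E
```

```text
[0.4495 0.0055 0.0587] 6.0167
0.5629 30.0
False [0.5127 0.1271 0.0584] [-0.3192  0.0369 -2.4626] 8.55
```

View pics/ov2.png

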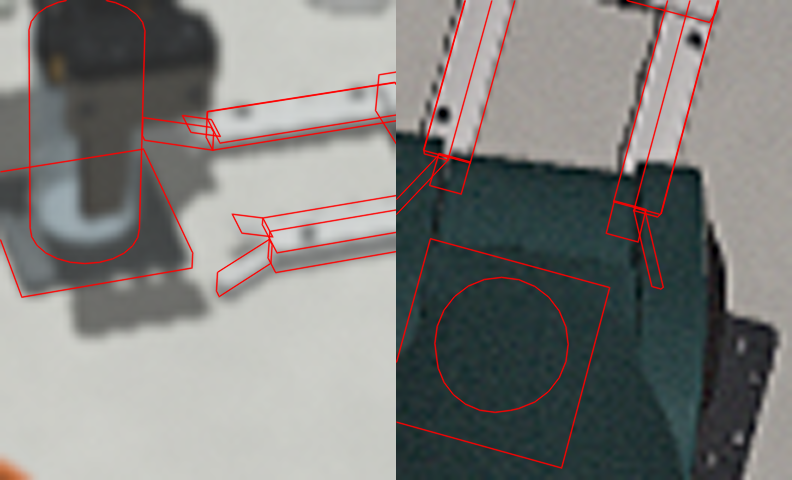

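The side view shows the foot flat, square to the bracket and in line with the rails. Pushing it in under force control.

Run:
```python
from h import *
byaw=-.255; bo=np.array([.634,.096,0]); bx=np.array([np.cos(byaw),np.sin(byaw),0]); by=np.array([-bx[1],bx[0],0])
h=np.array([0,0,.0588])
loc=lambda:(np.array(robot.read_ee_pos())-bo)@np.c_[bx,by]
for s,v,F in((-.045,.08,15),(.012,.04,15)):
    st=robot.servo_line(list(bo+bx*s+h),max_speed=v,max_force=F); f=np.array(robot.read_ft_force())
    P(st,loc(),f@bx,f@by,f[2],robot.read_t())
    if st and s<0: break
```

```text
False [-0.0456  0.0001] 0.3059 -0.6688 -1.1373 9.8
True [-0.0023 -0.0001] -2.9022 -0.1003 4.5632 10.85
```

Run:
```python
from h import *
byaw=-.255; bo=np.array([.634,.096,0]); bx=np.array([np.cos(byaw),np.sin(byaw),0]); by=np.array([-bx[1],bx[0],0])
h=np.array([0,0,.0588])
loc=lambda:(np.array(robot.read_ee_pos())-bo)@np.c_[bx,by]
st=robot.servo_line(list(bo+bx*.01+h),max_speed=.03,max_force=22); f=np.array(robot.read_ft_force())
P(st,loc(),f@bx,f@by,f[2],robot.read_t())
robot.open(); P(robot.read_ee_pos())
p=np.array(robot.read_ee_pos())
robot.servo_line(list(p+[0,0,.13]),max_speed=.25)
# go towards brush, look
a=np.radians(40); f_=3.12+np.pi; d=np.array([np.cos(f_),np.sin(f_),0]); z=d*np.sin(a)-np.array([0,0,np.cos(a)]); y=np.array([-d[1],d[0],0])
R=np.c_[np.cross(y,z),y,z]; ax=np.array([-d[0]*np.cos(np.pi/6),-d[1]*np.cos(np.pi/6),.5])
g=np.array([.4465,.3303,.08])+.015*ax
robot.reach(list(g-z*.13),R); P(robot.read_ee_pos(),robot.read_joints(),robot.read_t())
from fit import *
for n,c0 in(("side",(350,220)),("top",(347,190))):
    try:
        v=[get(n,"cylinder",c0)]
        r=fit(v,lambda x:(CYL[1:],np.eye(3),np.array([x[0],x[1],0])),[.632,.096],[.01,.01]); print(n,r.x.round(4),round(r.fun,3))
    except Exception as e: print(n,e)
from ov import *
C=(CYL,Rz(byaw),bo-bx*.002)
cv2.imwrite("pics/ov3.png",np.hstack([tile("side",(349,225),[C],h=80),tile("top",(347,190),[],h=80)]))
```

```text
True [-0.0017 -0.0001] -2.2767 -0.3161 5.1844 11.1583
[0.6315 0.0964 0.0577]
[0.3505 0.332  0.1869] [-1.6331  0.2147  0.4476  2.3724  1.1167  0.631  -0.6082] 14.3167
side [0.6319 0.0972] 0.105
top [0.6271 0.0987] 0.245
```

View pics/ov3.png

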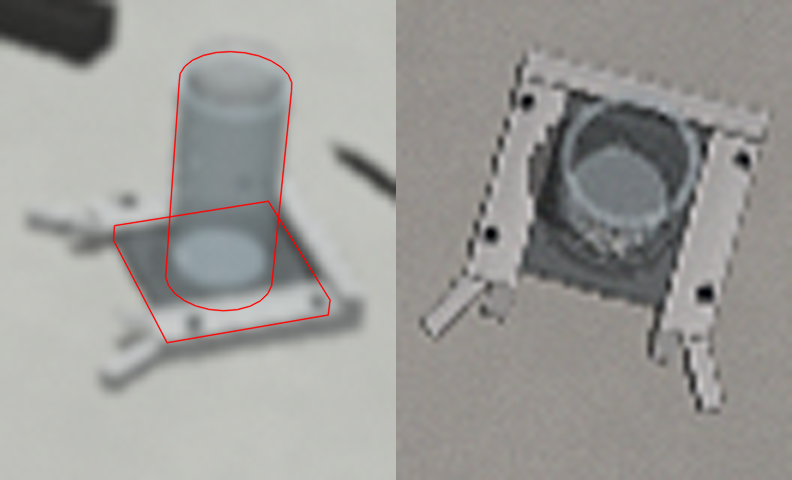

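The cylinder is home: in the top view its foot meets the back stop and sits under both lips. Next I'll grasp the brush, lift it and turn it upright.

Run:
```python
from h import *
a=np.radians(40); f_=3.12+np.pi; d=np.array([np.cos(f_),np.sin(f_),0]); z=d*np.sin(a)-np.array([0,0,np.cos(a)]); y=np.array([-d[1],d[0],0])
R=np.c_[np.cross(y,z),y,z]; ax=np.array([-d[0]*np.cos(np.pi/6),-d[1]*np.cos(np.pi/6),.5])
g=np.array([.4465,.3303,.08])+.015*ax
P(robot.servo_line(list(g-z*.006),max_speed=.15,max_force=10))
robot.close(); P(robot.read_opening()*.092,robot.read_gripper_force(),robot.read_ee_pos())
p=np.array(robot.read_ee_pos()); robot.servo_line(list(p+[0,0,.12]),max_speed=.15); P(robot.read_ft_force(),robot.read_t())
# feasible yaws upright: tool tilt 20deg opposite
q0=np.array(robot.read_joints())
for psi in range(0,360,30):
    s=np.radians(psi); d2=np.array([np.cos(s),np.sin(s),0]); b=np.radians(20)
    z2=-d2*np.sin(b)-np.array([0,0,np.cos(b)]); y2=np.array([-d2[1],d2[0],0]); R2=np.c_[np.cross(y2,z2),y2,z2]
    qs=[robot.inverse_kinematics(list(np.array([.632,.0967,h])-z2*.006),R2) for h in(.30,.165)]
    if all(q is not None for q in qs): print(psi,np.round(qs[0],2),np.abs(qs[0]-q0).max().round(2))
from ov import *
cv2.imwrite("pics/b1.png",np.hstack([tile("side",(265,175),[],h=70),tile("top",(258,240),[],h=70)]))
```

```text
False
0.0167 29.998 [0.4297 0.3307 0.0921]
[ 0.8676 -0.019  -2.0959] 17.6667
0 [-0.53  0.65  0.6   1.31 -0.34  1.64  1.64] 2.03
30 [-0.55  0.62  0.5   1.32 -0.14  1.58  2.03] 2.41
60 [-0.63  0.56  0.49  1.41  0.01  1.45  2.44] 2.82
90 [-0.68  0.47  0.46  1.54  0.14  1.27  2.83] 3.22
120 [-1.24  0.7   1.35  1.71 -0.42  1.09 -2.47] 2.08
150 [-1.29  0.58  1.36  1.83 -0.49  0.91 -1.9 ] 1.57
180 [-0.96  0.28  0.87  1.88 -0.23  0.75 -1.58] 1.32
210 [-0.84  0.29  0.85  1.86 -0.52  0.83 -0.79] 1.6
240 [-0.68  0.36  0.79  1.77 -0.67  1.05 -0.14] 1.75
270 [-0.59  0.47  0.77  1.64 -0.69  1.29  0.37] 1.78
300 [-0.54  0.56  0.74  1.49 -0.64  1.49  0.83] 1.72
330 [-0.53  0.63  0.69  1.37 -0.52  1.61  1.24] 1.63
```

View pics/b1.png

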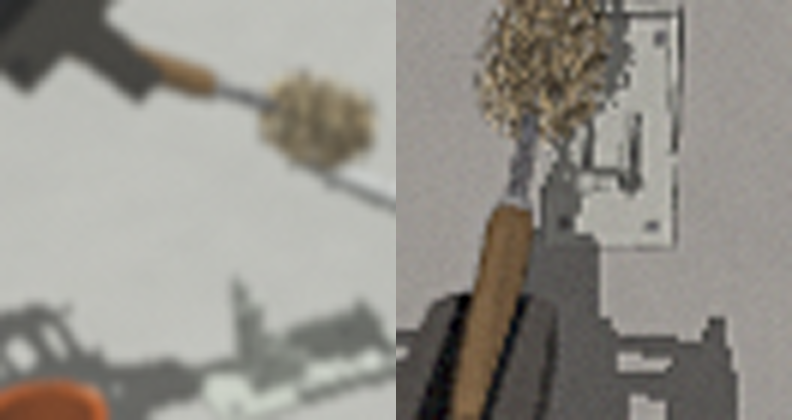

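```bash
cat > up.py <<'E'
from ov import *
def upR(psi,b=20):
    s=np.radians(psi); b=np.radians(b); d2=np.array([np.cos(s),np.sin(s),0])
    z2=-d2*np.sin(b)-np.array([0,0,np.cos(b)]); y2=np.array([-d2[1],d2[0],0]); return np.c_[np.cross(y2,z2),y2,z2]
def tcp(g,R,): return list(np.array(g)-R[:,2]*.006)
def fitbrush(ctrs,x0,ns=("side","top")):
    V=[get(n,"brush",c) for n,c in zip(ns,ctrs)]
    # x: tip x,y, tilt about x,y ; tip z fixed
    def m(x):
        ax=np.array([x[2],x[3],1]);ax/=np.linalg.norm(ax);u=np.cross(ax,[0,1,0]);u/=np.linalg.norm(u)
        return brush(),np.c_[u,np.cross(ax,u),ax],np.array([x[0],x[1],x[4]])
    return fit(V,m,x0,[.01,.01,.05,.05,.006]),m,V
E
python3 - <<'E'
from up import *
done=False
for psi in(0,330,300,30,270):
    try:
        R=upR(psi); robot.servo_line(tcp([.56,.19,.34],R),R,max_speed=.12); done=True; print("line",psi); break
    except robot.MotionError as e: print(psi,e)
if not done:
    R=upR(330); robot.reach(tcp([.5,.25,.36],R),R)
P(robot.read_ee_pos(),robot.read_t(),robot.read_joints(),robot.read_gripper_force())
E
```

```text
line 0
[0.5618 0.1903 0.3457] 20.7333 [-0.6289  0.4961  0.4553  1.4092 -0.2745  1.6314  1.4177] 29.9973
```

Run:
```python
from up import *
R=upR(0); robot.servo_line(tcp([.632,.0967,.29],R),max_speed=.15)
c={n:robot.camera(n) for n in("side","top")}
ctr=[proj(c[n],[[.632,.0967,.2]])[0] for n in("side","top")]
x0=[.632,.0967,0,0,.14]
for ns,k in((("side","top"),0),(("side",),0)):
    r,m,V=fitbrush(ctr,x0,ns); print(ns,r.x.round(4),round(r.fun,3),[v[1].sum() for v in V])
    if k==0 and len(ns)==2: X=m(r.x)
P(robot.read_ee_pos(),robot.read_t())
C=(CYL[1:],np.eye(3),np.array([.632,.0967,0]))
cv2.imwrite("pics/b2.png",np.hstack([tile("side",ctr[0],[X,C],h=90),tile("top",ctr[1],[X],h=90)]))
```

```text
Traceback (most recent call last):
  File "up.py", line 7, in fitbrush
    V=[get(n,"brush",c) for n,c in zip(ns,ctrs)]
       ~~~^^^^^^^^^^^^^
  File "fit.py", line 38, in get
    return c,os[0]["pixels"].astype(float)
             ~~^^^
IndexError: list index out of range
```

Run:
```python
from up import *
c=robot.camera("side"); ctr=proj(c,[[.632,.0967,.17]])[0]
C=(CYL[1:],np.eye(3),np.array([.632,.0967,0])); H=(brush(),np.eye(3),np.array([.632,.0967,.14]))
cv2.imwrite("pics/b2.png",tile("side",ctr,[H,C],w=80,h=90))
for o in robot.outline_of("side","brush"): print(o["conf"],np.round(o["rect"]))
P(robot.read_ee_pos(),robot.read_t())
```

```text
0.86 [355. 161.  13.  60.]
[0.634  0.0969 0.2958] 22.1833
```

View pics/b2.png

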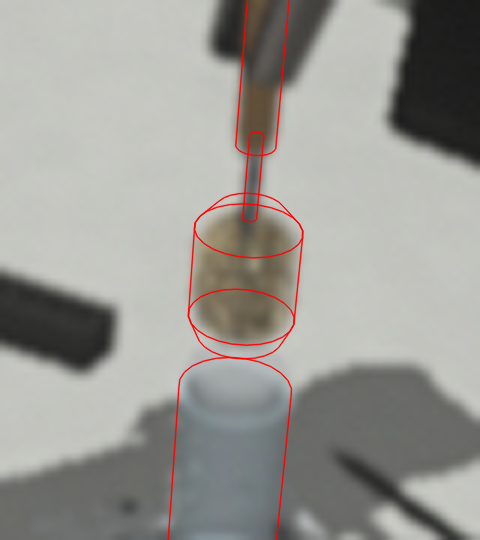

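The brush hangs upright with its bristles concentric over the bore to within about 1 mm, so I'll insert it.

Run:
```python
from up import *
R=upR(0); 
st=robot.servo_line(tcp([.632,.0967,.155],R),max_speed=.08,max_force=12)
P(st,robot.read_ee_pos(),robot.read_ft_force(),robot.read_t())
```

```text
True [0.6336 0.0966 0.1686] [0.1314 0.0935 3.6402] 23.6333
```

Run:
```python
from up import *
robot.open(); robot.dwell(.4)
p=np.array(robot.read_ee_pos()); R=upR(0); z=R[:,2]
robot.servo_line(list(p-z*.075),max_speed=.2)
c=robot.camera("side"); ctr=proj(c,[[.632,.0967,.12]])[0]
H=(brush(),np.eye(3),np.array([.632,.0967,.012]))
cv2.imwrite("pics/b3.png",tile("side",ctr,[H],w=80,h=90))
P(robot.read_ee_pos(),robot.read_t())
```

```text
[0.6579 0.0968 0.2374] 25.8333
```

View pics/b3.png

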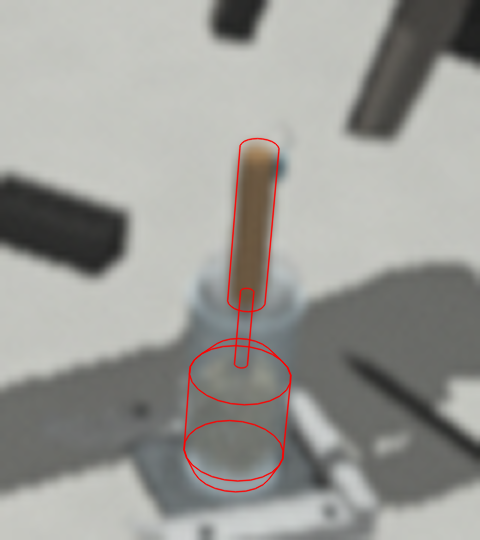

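The brush stands upright on the bottom and is let go. Now the re-grasp at the top end and the three strokes.

Run:
```python
from up import *
D=upR(0,0); c=[.632,.0967]
robot.servo_line(tcp([*c,.24],D),D,max_speed=.15)
P(robot.servo_line(tcp([*c,.165],D),max_speed=.12,max_force=8),robot.read_ee_pos())
robot.close(); P(robot.read_opening()*.092,robot.read_gripper_force())
p=np.array(robot.read_ee_pos())
for i in range(3):
    robot.servo_line(list(p+[0,0,.057]),max_speed=.12); robot.dwell(.1)
    a=robot.read_ee_pos()[2]; fa=robot.read_ft_force()[2]
    st=robot.servo_line(list(p-[0,0,.001]),max_speed=.12,max_force=15); robot.dwell(.1)
    P(a,fa,st,robot.read_ee_pos(),robot.read_ft_force()[2],robot.read_t())
```

```text
False [0.6327 0.0965 0.1713]
0.0166 29.9999
0.2279 -3.0234 True [0.6324 0.0967 0.2193] -3.0482 29.3333
0.2285 -3.4486 True [0.6324 0.0967 0.2168] -2.7833 30.05
0.2285 -2.618 True [0.6323 0.0967 0.2181] -2.9555 30.7583
```

The guard tripped on the reversal transient, so the down strokes stopped short. I'll finish them without the guard, since the end height is known.

Run:
```python
from up import *
p=np.array([.632,.0967,.1718])
for i in range(3):
    if i: 
        robot.servo_line(list(p+[0,0,.057]),max_speed=.1); robot.dwell(.1); P("up",robot.read_ee_pos()[2],robot.read_ft_force()[2])
    robot.servo_line(list(p),max_speed=.09); robot.dwell(.15)
    P("down",robot.read_ee_pos(),robot.read_ft_force(),robot.read_gripper_force(),robot.read_t())
    if i==0:
        c=robot.camera("side"); ctr=proj(c,[[.632,.0967,.12]])[0]
        H=(brush(),np.eye(3),np.array([.632,.0967,.012]))
        cv2.imwrite("pics/b4.png",tile("side",ctr,[H],w=80,h=90))
```

```text
down [0.6324 0.0969 0.1722] [0.3652 0.8222 0.8998] 30.0002 31.575
up 0.2291 -2.3243
down [0.6324 0.0969 0.1722] [0.3207 0.2587 1.9848] 30.0005 33.425
up 0.2291 -2.6916
down [0.6324 0.0969 0.1721] [-0.2764 -0.2503  1.9414] 30.0004 35.175
```

View pics/b4.png

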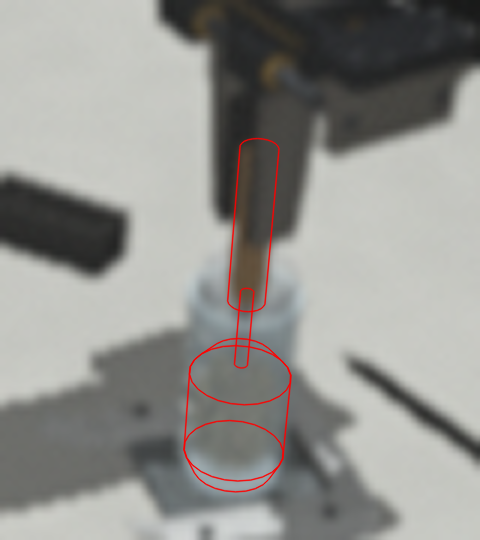

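Run:
```python
from up import *
p=np.array([.632,.0967,.1718])
robot.servo_line(list(p+[0,0,.057]),max_speed=.1); robot.servo_line(list(p),max_speed=.09); robot.dwell(.1)
robot.servo_line(list(p+[0,0,.15]),max_speed=.1)
b=np.array([.5992,-.132])
robot.servo_line([*b,.322],max_speed=.15)
robot.servo_line([*b,.25],max_speed=.15); P(robot.read_ee_pos(),robot.read_ft_force(),robot.read_t())
tz=robot.read_ee_pos()[2]-.1602
V=[get("side","brush")]
H=lambda x:(brush(),(lambda ax:np.c_[np.cross([0,1,0],ax)/np.linalg.norm(np.cross([0,1,0],ax)),np.cross(ax,np.cross([0,1,0],ax)),ax])(np.array([x[2],x[3],1])/np.linalg.norm([x[2],x[3],1])),np.array([x[0],x[1],tz]))
def H(x):
    ax=np.array([x[2],x[3],1]);ax/=np.linalg.norm(ax);u=np.cross([0,1,0],ax);u/=np.linalg.norm(u)
    return brush()[:4],np.c_[u,np.cross(ax,u),ax],np.array([x[0],x[1],tz])
c,mk=V[0]; ys,xs=np.nonzero(mk); print("brush mask",xs.min(),xs.max(),ys.min(),ys.max())
for n in("side","top"):
    try:
        r=fit([get(n,"beaker",proj(robot.camera(n),[[*b,.03]])[0])],lambda x:(BEAK,np.eye(3),np.array([x[0],x[1],0])),[*b],[.01,.01]); print("beaker",n,r.x.round(4),round(r.fun,3))
    except Exception as e: print(n,e)
ctr=proj(c,[[*b,.08]])[0]
cv2.imwrite("pics/b5.png",tile("side",ctr,[(brush(),np.eye(3),np.array([*b,tz])),(BEAK,np.eye(3),np.array([*b,0]))],w=80,h=90))
```

```text
[ 0.5997 -0.132   0.2506] [ 0.0108  0.2235 -1.2985] 40.75
brush mask 392 412 194 259
beaker side [ 0.6012 -0.1318] 0.038
beaker top [ 0.5947 -0.1261] 0.683
```

View pics/b5.png

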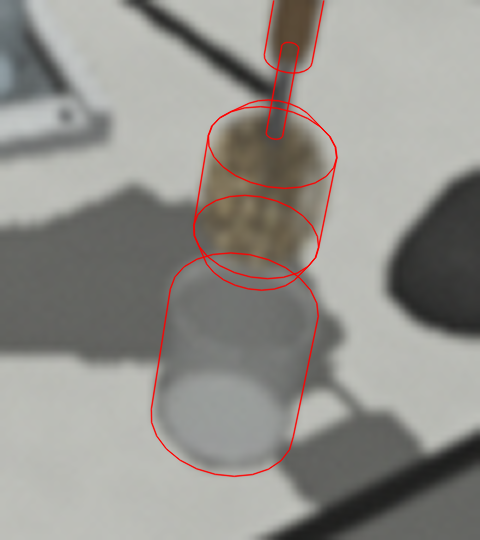

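The overlay matches both the brush and the beaker, with the bristles concentric above the rim. Lowering the brush in.

Run:
```python
from up import *
b=np.array([.5995,-.132])
st=robot.servo_line([*b,.163],max_speed=.05,max_force=12); P(st,robot.read_ee_pos(),robot.read_ft_force(),robot.read_t())
for n in("side",):
    c=robot.camera(n); 
    for t in("beaker","brush"): print(t,[(round(o["conf"],2),np.round(o["rect"])) for o in robot.outline_of(n,t)][:1])
    r=fit([get(n,"beaker",proj(c,[[*b,.03]])[0])],lambda x:(BEAK,np.eye(3),np.array([x[0],x[1],0])),[*b],[.01,.01]); print("beaker",n,r.x.round(4),round(r.fun,3))
```

```text
False [ 0.5995 -0.1318  0.1631] [ 0.7414 -0.7637 -1.4181] 43.0917
beaker [(0.69, array([399., 276.,  29.,  38.]))]
brush [(0.61, array([396., 250.,  14.,  49.]))]
beaker side [ 0.6017 -0.1308] 0.102
```

Run:
```python
from up import *
robot.open(); robot.dwell(.3)
robot.servo_line([.5995,-.132,.33],max_speed=.12)
robot.servo_line([.45,-.05,.33],max_speed=.2)
robot.dwell(.5)
def ub(x):
    ax=np.array([x[2],x[3],1]);ax/=np.linalg.norm(ax);u=np.cross([0,1,0],ax);u/=np.linalg.norm(u)
    return brush(),np.c_[u,np.cross(ax,u),ax],np.array([x[0],x[1],.002])
for n in("side","top"):
    c=robot.camera(n)
    for t,m,x0,s,z in(("beaker",lambda x:(BEAK,np.eye(3),np.array([x[0],x[1],0])),[.6,-.131],[.01]*2,.03),("brush",ub,[.6,-.131,0,0],[.01,.01,.05,.05],.09),
      ("cylinder",lambda x:(CYL[1:],np.eye(3),np.array([x[0],x[1],0])),[.632,.0967],[.01]*2,.05)):
        try:
            v=get(n,t,proj(c,[[x0[0],x0[1],z]])[0]); r=fit([v],m,x0,s); print(n,t,r.x.round(4),round(r.fun,3))
        except Exception as e: print(n,t,e)
P(robot.read_ee_pos(),robot.read_t(),robot.read_ft_force())
```

```text
side beaker [ 0.6022 -0.1292] 0.263
side brush [ 0.6446 -0.089  -0.251  -0.2384] 0.318
side cylinder [0.6296 0.0963] 0.105
top beaker [ 0.5987 -0.1301] 0.886
top brush [ 0.6029 -0.141  -0.041   0.077 ] 0.114
top cylinder [0.6261 0.0983] 0.249
[ 0.45 -0.05  0.33] 48.5583 [-0.0367  0.1477 -0.4707]
```

Run:
```python
from ov import *
old=cv2.imread("pics/ov3.png")[:,396:]; new=tile("top",(347,190),[],h=80)
g=lambda i:cv2.cvtColor(i,cv2.COLOR_BGR2GRAY)
for nm,(x0,y0,x1,y1) in dict(rim=(555,90,710,215),front=(515,235,670,320),floor=(565,130,690,260),lrail=(470,60,550,280),rrail=(665,130,770,340),back=(520,45,770,140)).items():
    t=g(old)[y0:y1,x0-396:x1-396]; m=cv2.matchTemplate(g(new),t,cv2.TM_CCOEFF_NORMED); _,v,_,l=cv2.minMaxLoc(m)
    print(nm,round(v,3),"shift px/6",l[0]-(x0-396),l[1]-y0)
print(robot.read_t())
```

```text
rim 0.983 shift px/6 0 1
front 0.946 shift px/6 0 1
floor 0.937 shift px/6 0 1
lrail 0.99 shift px/6 0 0
rrail 0.994 shift px/6 0 0
back 0.987 shift px/6 0 0
48.6083
```

The cylinder has shifted only about 0.4 mm since it was seated, so it is still home, and the brush stands in the beaker. Handing in.

```bash
python3 -c "
from bench import robot
print(robot.close_job())"
```

```text
the job is handed in; nothing more can be done
None
```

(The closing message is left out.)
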